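Pin the shelf bracket to its rack foot

ROBOT

A 6-joint arm with a two-finger parallel gripper is mounted at the origin on the work surface. World frame = base frame: x ahead of the robot, y to its left, z up, the work surface at z = 0. Lengths are in m, angles in rad, forces in N, time in s.
With the tool pointing down it reaches from about 0.35 to 0.975 m from the base axis. Payload 4.9 kg.
Tool frame: the origin (TCP) lies between the finger pads; the fingertips stand 22 mm ahead of it and the grasp point (between the pads) lies 3 mm ahead of it; z points along the fingers, y is the line along which they close (so a half turn about z gives the same grasp; the last joint's range is limited). The gripper opens to 85 mm and grips with 20 to 120 N. Pads are 22 mm wide; open, the fingers measure 114 mm over their backs; the gripper's body (76 mm by 85 mm) begins 54 mm behind the grasp point. The pads swing forward as they close: fully open they stand 13 mm farther back than shut.
Start: joints at [-1.32, 0.053, 1.613, -0, 1.476, -0.119], TCP at [0.226, -0.583, 0.253] pointing down, gripper open.
Joint ranges: [-3.01, 3.01], [-1.01, 2.22], [0.06, 2.58], [-1.02, 4.17], [0.09, 2.62], [-3.14, 3.14]. Speed limits (rad/s): [2.57, 2.57, 3.14, 3.14, 3.14, 3.14].

INTERFACE

Orientations are given as a unit quaternion [w, x, y, z].
In Python, from plant import state, grab_frame, get_calibration, job_done, recognise, regions_of gives the robot as it stands.
- The arm moves only by the tool apply_moves, never from a script. Its argument "targets" is a list of rows, each an object with "translation": the shift along the tool's x, y, z normalised to -1 to 1, where 1 is 100 mm, a list of three; "twist": the turn about the tool's z normalised to -1 to 1, where 1 is 0.1 rad; "hand": the opening, from 0 (shut) to 1 (fully open). A call has 1 to 8 rows; each row shifts and turns the commanded pose from where the row before left it, along the tool's axes as they then stand; what a row does not reach is not made up. A row lasts 1/10 s, in which the tool goes at most 50 mm and 8.59 degrees, less where a joint would pass 70% of its speed; a pose out of reach is approached as far as the arm can. A call with a number of a shift or a turn outside -1 to 1 is refused whole. A call with a gripper value outside its range is refused whole. The fingers move at their own pace and stop on an object; the grip force is fixed at half the most. Time passes only in rows, so rows that do not move let the fingers close. It gives the time, the measured TCP pose, the force, the opening and the grip force at its end, in the units of the state.
- state(): the state, without advancing time (a new reading comes with each control period).
- grab_frame(name): name is "scene" or "top" or "wrist"; returns the picture (480x640x3 uint8, red, green, blue); there is no depth.
- get_calibration(name): a dict with "camera_matrix" (3x3 intrinsics, pixels), "D" ([k1, k2, p1, p2, k3] as OpenCV has them; the pictures are not rectified), "pose" (4x4, takes a point from camera to world coordinates). Camera axes: x right, y up, looking along -z (the intrinsics and any distortion apply to the point x, -y, -z); pixel columns grow to the right and rows downward; lengths in m; the calibration is good to about 2 mm. A picture is of the moment at which its call begins: read the wrist's pose just before it. get_calibration takes no time and is no camera call; for the wrist camera it gives the pose at the moment of the call.
- job_done(): hands the job in; it is judged then, once.
Trained networks look in the newest picture that a camera, given by its name, has taken for a name from the list of things; names that differ only in an ending like _2 or _b are one class to them, and where a whole thing is asked for, a point or a joint stands for the part that bears it (a point fixed in the world has none). Each returns a list of dicts, best first, with "score" (0 to 1); they miss things now and then, are a little off and sometimes report something else, mostly with a low value. They report only what shows in the picture. A call takes as long as a camera call. They do not tell look-alikes from the thing itself.
- recognise(camera, query): "point" ([x, y, z] in m, in world coordinates, good to about 4 mm: the middle of the surface that is visible of it).
- regions_of(camera, query): "pixels" (480x640 bool, what is visible of it).
The state is a dict: "time": time; "joint_pos": joint angles; "joint_vel": joint speeds; "joint_efforts": joint torques, N m; "tool_pos": TCP position; "tool_rot": TCP orientation; "contact_force": force on the tool from outside, world axes, zero at the start; "ft_torque": the same for the moment, N m; "gripper_width": opening from 0.0 (shut) to 1.0 (fully open); "grasp_force": force on a finger pad.
Only numpy, scipy, OpenCV 4.12 (cv2) and the standard library are available. Lean on these libraries where they do the work, as an engineer would, in place of code of your own. Each camera call takes 0.05 s, during which the arm holds its last target. There are 200 camera calls.

TASK

On the bench a shelf bracket is slipped over the stub post of a rack foot. Put the linchpin right through the cross hole of the post, gently and without forcing it, until its shoulder is home against the post; then swing its sprung ring over the top of the post and down past the pin's end until it snaps under the nose and is locked, and let go. Leave the other things on the bench alone.

Things in the scene. Friction and masses are not known exactly. Their poses are not given: they have to be found in the camera images.
- foot: Rack foot, fixed to the bench: dark base plate 100 x 100 x 12 mm, on it a 44 x 46 mm steel sleeve (the bracket) 60 mm high, whose slotted arm (34 mm wide, top at 58 mm) runs along the foot's -y to 220 mm. A bare square steel stub post, 30 mm in foot x by 32 mm in foot y, stands out of the sleeve. Origin: centre of the plate's underside, on the post's centre line; z up.
- sleeve_top (a point): Centre of the sleeve's top, 60 mm above the foot's origin, where the post comes out. The post was pulled out by hand, nobody measured how far: its cross hole is centred somewhere 35 to 55 mm above this point (sideways it is true). The hole is round, 11.6 mm, right through along the foot's x, mouths at x = -15 and +15 mm; either may be used. The post ends 18 mm above the hole's centre.
- pin: Loose steel linchpin, 0.3 kg. Origin: on the round pin's axis at the shoulder, 26 mm over the bench; +x to the tip, z up. Pin 10 mm thick, 59 mm long, nose slightly domed, its rim bevelled to 8.6 mm. Head behind the shoulder, bottom-heavy so it hangs upright: 18 mm round flange x -4 to 0, block x -18 to -4, 24 mm wide, then grip tab. Home: shoulder face against the post, z up, tip 29 mm out of the far side.
- pin_grip (a point): Point in the flat grip tab at the back of the head, 40 mm behind the shoulder on the pin's axis. The tab reaches from 58 to 18 mm behind the shoulder, is 14 mm thick (along the pin's y) and goes from 26 mm below to 10 mm above the axis.
- pin_mid (a point): Point on the pin's axis 15 mm ahead of the shoulder; with the pin home it lies on the post's centre line (foot x = 0, y = 0).
- pin_tip (a point): Centre of the pin's round tip, 59 mm ahead of the shoulder.
- ring (a joint): Ring angle (rad): 0 = end bar level with the pin's axis, in front of its nose; 0.7 = open, raised; -0.1 or less = locked, bar snapped just under the nose (stop -0.15). Wire loop 52 mm wide, hinged about the pin's y on its axis 9 mm behind the shoulder; it stays where left. From +0.1 to -0.1 its end bar (69 mm from the hinge) rides over the nose, springing out 1.5 mm: 5 to 8 N on the tab.
- ring_tab (a point): The flat thumb tab on the ring's end, the place to press: 22 mm long, 16 mm wide, 4 mm thick, beyond the end bar. The point is in its middle, 83 mm from the hinge: at ring angle a it lies at pin x = -9 + 83 cos a, z = 83 sin a (mm). Pressing further in than the tab, one lands on the pin's nose instead; pressing straight down while it stands steep jams it: follow its arc.
- bolt: Bystander: a plain steel bolt, 12 mm diameter, 87 mm long, 22 mm high at its head, lying on the bench, no ring. Origin: underside (lying parts: on the bench below their middle).
- washer: Bystander: a flat steel washer, 34 mm, lying flat. Origin: underside (lying parts: on the bench below their middle).
- spanner: Bystander: a steel spanner, 170 mm, lying flat. Origin: underside (lying parts: on the bench below their middle).
- flask: Bystander: a steel flask, 68 mm wide, 190 mm high. Origin: underside (lying parts: on the bench below their middle).
- jar: Bystander: a jar, 62 mm wide, 75 mm high. Origin: underside (lying parts: on the bench below their middle).
- cup: Bystander: a blue mug, 72 mm wide, 70 mm high. Origin: underside (lying parts: on the bench below their middle).
- tin: Bystander: a tin, 100 mm wide, 130 mm high. Origin: underside (lying parts: on the bench below their middle).
Things that resemble listed ones, but are neither listed nor needed, are in the scene too. Leave any red look-alike of the pin alone.

How it is judged:
On the way, in this order (a step that is already met when the one before it is completed fails the run):
1. the pin is through the post with its shoulder home while the ring is still open (x of pin_mid in the frame of foot between -0.003 and 0.003 m and y of pin_mid in the frame of foot between -0.004 and 0.004 m and z of pin_mid in the frame of foot between 0.09 and 0.12 m and angle between the x axis of pin and the x axis of foot, either way round below 0.15 rad and value of joint ring above 0.3 rad), for 0.2 s.
2. the ring is locked over the pin's end with the pin home (x of pin_mid in the frame of foot between -0.003 and 0.003 m and y of pin_mid in the frame of foot between -0.004 and 0.004 m and z of pin_mid in the frame of foot between 0.09 and 0.12 m and angle between the x axis of pin and the x axis of foot, either way round below 0.15 rad and value of joint ring below -0.06 rad), for 0.2 s.
At the end, for the whole second after the job is handed in: The pin is through the post's hole and home (pin_mid within 3 mm of the post's centre line along the hole, 4 mm across it, 90 to 120 mm above the foot's underside, pin within 0.15 rad of the hole's direction), the ring is locked under the nose (below -0.06 rad), and the pin is at rest (all of step 2 and linear speed of pin below 0.02 m/s and angular speed of pin below 0.2 rad/s); the robot touches nothing.
It fails at once if before it is home, the pin is forced against the post or foot with more than 20 N (contact force between pin and foot above 20 N and (x of pin_mid in the frame of foot above 0.004 m or x of pin_mid in the frame of foot below -0.004 m)).
It fails at once if the pin or its ring is forced against the post or foot with more than 30 N (contact force between pin and foot above 30 N).
It fails at once if the robot presses on the rack foot with more than 30 N (contact force between the arm and foot above 30 N).
It fails at once if another thing on the bench is moved by more than 40 mm (distance of any of bolt, washer, spanner, flask, jar, cup, tin from where it was at the start of the episode above 0.04 m).
It also fails if it takes over 72 s, if anything falls off the work surface, if the arm or the gripper's body presses on something with over 40 N, if the wrist force passes 120 N, or if a joint passes its speed limit or range.

## Working session

There is one attempt and no reset: what is moved stays moved. The work goes in short steps, Python scripts to look and compute and a tool call to move; the robot and the scene stay as the last step left them, time stands still between calls to the robot, and variables do not carry over. Pictures are saved under pics/ and viewed, at most 10 in all, crops included, and the job is handed in when it is done.

Besides the shell and the picture viewer there is one more tool, called after ">>>" by a JSON object that holds its "fn" and its "kwargs", one argument or row to a line. apply_moves: Moves the arm, as the interface text tells. Its arguments: {"type":"object","properties":{"targets":{"type":"array"}},"required":["targets"]}

```bash
ls; mkdir -p pics; python3 - <<'E'
from plant import *
import cv2,numpy as np
s=state();print(s)
for c in ["scene","top"]:
    im=grab_frame(c);cv2.imwrite(f"pics/{c}0.png",im[...,::-1])
    k=get_calibration(c);print(c,np.round(k["camera_matrix"],1).tolist(),k["D"],np.round(k["pose"],3).tolist())
    for q in ["foot","pin","ring_tab","pin_tip","pin_grip","sleeve_top","bolt"]:
        for r in recognise(c,q)[:3]:print(c,q,np.round(r["point"],4),round(r["score"],2))
print(state()["time"])
E
```

```text
pics
{'time': 0.0, 'joint_pos': array([-1.31998036e+00,  5.33325078e-02,  1.61429728e+00,  2.54350636e-05,
        1.47596455e+00, -1.19034220e-01]), 'joint_vel': array([-0.00077441,  0.00130765, -0.0003712 ,  0.00094714, -0.00010022,
        0.00064646]), 'joint_efforts': array([ 4.50918997e-04, -3.93680906e+01, -3.70178533e+01, -1.34038405e-04,
        6.99764933e-03,  1.17621505e-05]), 'tool_pos': array([ 0.22576645, -0.58218762,  0.2520761 ]), 'tool_rot': array([-9.99503651e-04,  9.82949758e-01,  1.83871617e-01, -5.32669362e-05]), 'contact_force': array([-0.66708608,  0.25158848,  1.1339528 ]), 'ft_torque': array([ 0.02759826, -0.02183271, -0.0298333 ]), 'grasp_force': 0.0, 'gripper_width': 1.000191263597085}
scene [[523.3, 0.0, 322.6], [0.0, 523.3, 238.4], [0.0, 0.0, 1.0]] [-0.14574349  0.          0.          0.          0.        ] [[0.789, -0.39, 0.475, 1.129], [0.614, 0.49, -0.618, -0.805], [0.008, 0.779, 0.627, 0.876], [0.0, 0.0, 0.0, 1.0]]
scene foot [ 0.6047 -0.0644  0.0558] 0.65
scene pin [0.3348 0.3257 0.0256] 0.89
scene pin [0.5119 0.2512 0.034 ] 0.85
scene ring_tab [0
[... 425 characters left out ...]
0.          0.        ] [[0.029, 0.997, -0.078, 0.424], [-1.0, 0.028, -0.011, -0.023], [-0.009, 0.079, 0.997, 1.109], [0.0, 0.0, 0.0, 1.0]]
top foot [ 0.5973 -0.0556  0.0568] 0.8
top pin [0.4969 0.2593 0.0372] 0.89
top pin [0.3346 0.3484 0.0316] 0.79
top pin [ 0.6191 -0.4227  0.1258] 0.47
top ring_tab [0.3424 0.3931 0.0288] 0.54
top ring_tab [0.4793 0.2929 0.0647] 0.48
top pin_tip [0.501  0.2568 0.0362] 0.69
top pin_tip [0.3346 0.3467 0.0295] 0.59
top pin_grip [0.3361 0.3433 0.0292] 0.64
top pin_grip [0.5003 0.2598 0.0349] 0.59
top sleeve_top [ 0.597  -0.0604  0.0579] 0.93
top bolt [ 0.527  -0.252   0.0101] 0.82
top bolt [ 0.7081 -0.2817  0.0051] 0.53
top bolt [0.4995 0.259  0.0367] 0.31
0.8
```

View pics/scene0.png

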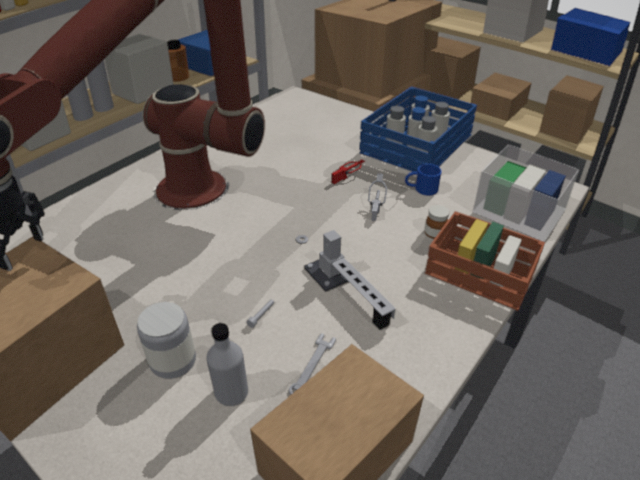

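View pics/top0.png

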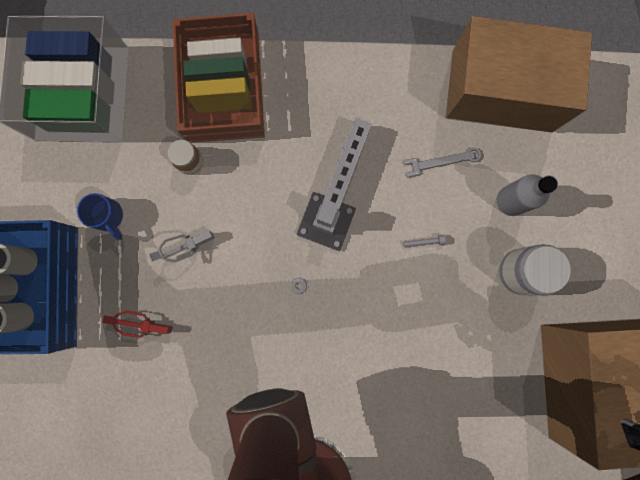

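The scene image shows the steel pin at about (375,205), with the red look-alike at (345,172), the post at (332,245) and the arm running down to (380,315). In the top image the pin's grip tab is at (203,238) and its ring end at (152,257), pointing to world +y. The foot plate is at (325,220) and its arm runs to (362,122).

```bash
cat > h.py <<'E'
from plant import *
import cv2,numpy as np
from scipy.spatial.transform import Rotation as R
def Rt(s=None):
    s=s or state(); q=s["tool_rot"]; return R.from_quat([q[1],q[2],q[3],q[0]]).as_matrix(),np.array(s["tool_pos"])
def yaw():
    M,_=Rt(); return np.arctan2(M[1,0],M[0,0])
def px(c,P,k=None):
    "world points -> pixels"
    k=k or get_calibration(c);T=np.array(k["pose"]);p=(np.atleast_2d(P)-T[:3,3])@T[:3,:3]*[1,-1,-1]
    return cv2.projectPoints(p.reshape(-1,1,3),np.zeros(3),np.zeros(3),k["camera_matrix"],np.array(k["D"]))[0].reshape(-1,2)
def ray(c,uv,k=None):
    k=k or get_calibration(c);T=np.array(k["pose"])
    n=cv2.undistortPoints(np.array(uv,float).reshape(-1,1,2),k["camera_matrix"],np.array(k["D"])).reshape(-1,2)
    d=np.c_[n[:,0],-n[:,1],-np.ones(len(n))]@T[:3,:3].T
    return T[:3,3],d/np.linalg.norm(d,axis=1)[:,None]
def at_z(c,uv,z,k=None):
    o,d=ray(c,uv,k);return o+d*((z-o[2])/d[:,2])[:,None]
def plan(target,tyaw):
    "shift in tool axes (units of 100mm) at current and at target yaw, twist needed (units 0.1 rad)"
    M,p=Rt();d=np.array(target)-p;dy=(tyaw-yaw()+np.pi)%(2*np.pi)-np.pi
    c,s=np.cos(tyaw),np.sin(tyaw);N=np.array([[c,s,0],[s,-c,0],[0,0,-1]]).T
    print("shift now-axes",np.round(M.T@d*10,3),"target-axes",np.round(N.T@d*10,3),"twist",round(-dy*10,2))
E
python3 - <<'E'
from h import *
M,p=Rt();T=np.array(get_calibration("wrist")["pose"]);k=get_calibration("wrist")
print(yaw(),M.T@(T[:3,3]-p),np.round(M.T@T[:3,:3],3).tolist(),k["camera_matrix"].tolist(),k["D"])
# rough foot/pin axes from top picture
u=at_z("top",[[325,222],[363,123]],0.058);print("arm",u,np.arctan2(*(u[1]-u[0])[1::-1]))
u=at_z("top",[[205,237],[152,257]],0.036);print("pin",u,np.arctan2(*(u[1]-u[0])[1::-1]))
plan([0.50,-0.10,0.36],1.22)
E
```

```text
0.3698030120418994 [ 0.0778169   0.00049096 -0.12042777] [[-0.001, 0.953, 0.302], [1.0, 0.001, 0.001], [0.001, 0.302, -0.953]] [[395.502531365147, 0.0, 315.24453335208676], [0.0, 395.502531365147, 244.27143552318947], [0.0, 0.0, 1.0]] [-0.05436521  0.          0.          0.          0.        ]
arm [[ 0.55727788 -0.03521815  0.058     ]
 [ 0.76763571 -0.10902029  0.058     ]] -0.337423759890387
pin [[0.52157951 0.21520124 0.036     ]
 [0.47639833 0.32526702 0.036     ]] 1.9603151390260176
shift now-axes [ 4.301 -3.51  -1.067] target-axes [ 5.475  0.915 -1.067] twist -8.5
```

```bash
python3 - <<'E'
from h import *
plan([0.594,0.06,0.26],1.233)
E
```

```text
shift now-axes [ 5.755 -4.662 -0.067] target-axes [ 7.284  1.343 -0.067] twist -8.63
```

>>> {"fn": "apply_moves", "kwargs": {
  "targets": [
    {"translation": [0.36, -0.29, -0.02], "twist": 0, "hand": 1},
    {"translation": [0.36, -0.29, -0.02], "twist": 0, "hand": 1},
    {"translation": [0.36, -0.29, 0], "twist": 0, "hand": 1},
    {"translation": [0.36, -0.29, 0], "twist": 0, "hand": 1},
    {"translation": [0.36, -0.29, 0], "twist": 0, "hand": 1},
    {"translation": [0.36, -0.29, 0], "twist": 0, "hand": 1},
    {"translation": [0.36, -0.29, 0], "twist": 0, "hand": 1},
    {"translation": [0.36, -0.29, 0], "twist": 0, "hand": 1}
  ]
}}

```text
time: 1.6
tool_pos: [0.4112, -0.2606, 0.2576]
tool_rot: [0.0, 0.983, 0.184, 0.0]
contact_force: [0.9, 0.6, 0.4]
gripper_width: 0.998
grasp_force: 0.0
```

>>> {"fn": "apply_moves", "kwargs": {
  "targets": [
    {"translation": [0.36, -0.29, 0], "twist": 0, "hand": 1},
    {"translation": [0.36, -0.29, 0], "twist": 0, "hand": 1},
    {"translation": [0.36, -0.29, 0], "twist": 0, "hand": 1},
    {"translation": [0.36, -0.29, 0], "twist": 0, "hand": 1},
    {"translation": [0.36, -0.29, 0], "twist": 0, "hand": 1},
    {"translation": [0.36, -0.29, 0], "twist": 0, "hand": 1},
    {"translation": [0.36, -0.29, 0], "twist": 0, "hand": 1},
    {"translation": [0.36, -0.29, 0], "twist": 0, "hand": 1}
  ]
}}

```text
time: 2.4
tool_pos: [0.596, 0.06, 0.2575]
tool_rot: [0.0, 0.983, 0.184, 0.0]
contact_force: [0.8, -0.3, 0.0]
gripper_width: 0.999
grasp_force: 0.0
```

>>> {"fn": "apply_moves", "kwargs": {
  "targets": [
    {"translation": [0, 0, 0], "twist": -1, "hand": 1},
    {"translation": [0, 0, 0], "twist": -1, "hand": 1},
    {"translation": [0, 0, 0], "twist": -1, "hand": 1},
    {"translation": [0, 0, 0], "twist": -1, "hand": 1},
    {"translation": [0, 0, 0], "twist": -1, "hand": 1},
    {"translation": [0, 0, 0], "twist": -1, "hand": 1},
    {"translation": [0, 0, 0], "twist": -1, "hand": 1},
    {"translation": [0, 0, 0], "twist": -1, "hand": 1}
  ]
}}

```text
time: 3.2
tool_pos: [0.5953, 0.0581, 0.2573]
tool_rot: [0.0, 0.833, 0.554, 0.0]
contact_force: [-0.9, -0.1, -0.4]
gripper_width: 0.997
grasp_force: 0.0
```

>>> {"fn": "apply_moves", "kwargs": {
  "targets": [
    {"translation": [0, 0, 0.3], "twist": -0.6, "hand": 1},
    {"translation": [0, 0, 0.3], "twist": 0, "hand": 1},
    {"translation": [0, 0, 0.3], "twist": 0, "hand": 1},
    {"translation": [0, 0, 0], "twist": 0, "hand": 1},
    {"translation": [0, 0, 0], "twist": 0, "hand": 1}
  ]
}}

```text
time: 3.7
tool_pos: [0.5951, 0.0581, 0.1674]
tool_rot: [-0.0, 0.817, 0.577, -0.0]
contact_force: [-0.1, 0.0, 1.6]
gripper_width: 1.002
grasp_force: 0.0
```

```bash
python3 - <<'E'
from h import *
import pickle
k=get_calibration("wrist");im=grab_frame("wrist");pickle.dump((k,im),open("A.pkl","wb"))
print(Rt()[1],yaw(),state()["time"])
p=px("wrist",[[.557,-.037,.105]],k)[0];print(p)
cv2.imwrite("pics/wA.png",im[...,::-1])
E
```

```text
[0.59608421 0.05806152 0.16896991] 1.229810476207175 3.75
[307.46028864 442.40117198]
```

View pics/wA.png

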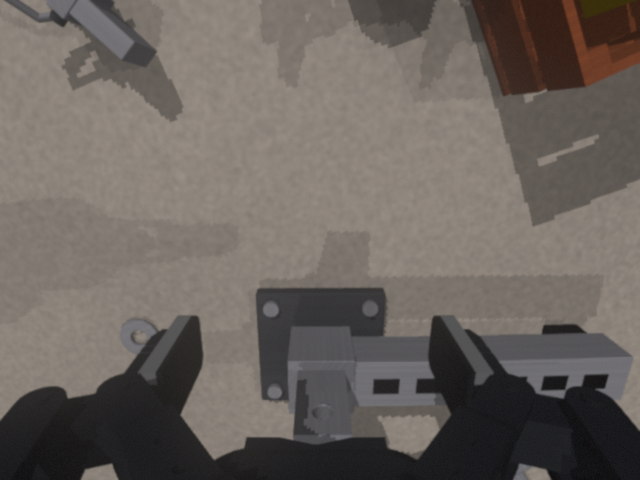

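Wrist view A shows the post's +x face with the cross hole at about (320,411). The sleeve spans x = 290 to 355 and the plate corners are at (257,290) and (385,290). The pin's head is at top left, (110,35). I'll take a second, higher view for parallax.

>>> {"fn": "apply_moves", "kwargs": {
  "targets": [
    {"translation": [-0.2, 0, -0.3], "twist": 0, "hand": 1},
    {"translation": [-0.1, 0, -0.3], "twist": 0, "hand": 1},
    {"translation": [0, 0, 0], "twist": 0, "hand": 1},
    {"translation": [0, 0, 0], "twist": 0, "hand": 1}
  ]
}}

```text
time: 4.15
tool_pos: [0.5867, 0.0296, 0.2309]
tool_rot: [0.002, 0.817, 0.577, 0.002]
contact_force: [0.0, -0.3, 0.9]
gripper_width: 1.0
grasp_force: 0.0
```

```bash
python3 - <<'E'
from h import *
import pickle
k=get_calibration("wrist");im=grab_frame("wrist");pickle.dump((k,im),open("B.pkl","wb"))
print(Rt()[1],yaw())
kA,A=pickle.load(open("A.pkl","rb"))
a=cv2.resize(A[270:450,235:405],None,fx=3.2,fy=3.2,interpolation=cv2.INTER_CUBIC)[:576,:400]
p=px("wrist",[[.557,-.037,.105]],k)[0];print(p)
ca=cv2.resize(A[280:450,240:400],(400,425),interpolation=cv2.INTER_CUBIC)
u,v=int(p[0])-80,int(p[1])-100;print(u,v)
cb=cv2.resize(im[v:v+170,u:u+160],(400,425),interpolation=cv2.INTER_CUBIC)
cv2.imwrite("pics/AB.png",np.hstack([ca,cb])[...,::-1])
E
```

```text
[0.58585991 0.02983858 0.22897913] 1.2297369403275091
[305.48043393 341.25905134]
225 241
```

View pics/AB.png

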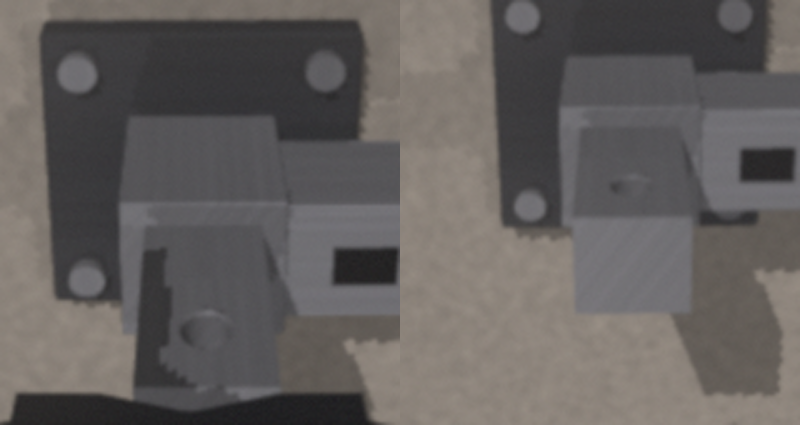

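```bash
cat > fit.py <<'E'
from h import *
import pickle
from scipy.optimize import least_squares
kA,_=pickle.load(open("A.pkl","rb"));kB,_=pickle.load(open("B.pkl","rb"))
A=np.array([[120,203],[287,203],[130,117],[275,117],[135,388],[280,388],[207,329]])/2.5+[240,280]
B=np.array([[560,107],[699,107],[567,57],[691,57],[574,216],[694,216],[631,185],[575,312],[692,312]])
B=(B-[400,0])/2.5+[225,241]
def pts(H):
    t=60+H+18
    return np.array([[22,23,60],[22,-23,60],[22,23,12],[22,-23,12],[15,16,t],[15,-16,t],[15,0,60+H],[-15,16,t],[-15,-16,t]])/1000
def W(q):
    c,s=np.cos(q[2]),np.sin(q[2]);P=pts(q[3]*1000);return np.c_[q[0]+c*P[:,0]-s*P[:,1],q[1]+s*P[:,0]+c*P[:,1],P[:,2]]
def res(q,full=False):
    w=W(q);o=np.array([q[4],q[5]]) if len(q)>4 else 0
    rA=px("w",w[:7],kA)+o-A; rB=px("w",w,kB)+o-B
    if full: print(np.round(rA,1).tolist(),np.round(rB,1).tolist())
    return np.r_[rA.ravel(),rB.ravel()]
if __name__=="__main__":
  for n in (4,6):
    f=least_squares(res,[.557,-.037,1.233,.045,0,0][:n],loss="soft_l1",x_scale=[.01,.01,.05,.01,1,1][:n]);print(np.round(f.x,4),f.cost)
    res(f.x,True)
    J=f.jac;print("sd",np.sqrt(np.diag(np.linalg.inv(J.T@J))*2*f.cost/(len(f.fun)-n)))
E
python3 fit.py
```

```text
[ 0.5663 -0.0373  1.231   0.0397] 4.461369540455143
[[-0.6, 0.6], [1.2, 0.5], [-0.4, -0.5], [0.2, -0.6], [-0.4, -0.6], [0.7, -0.7], [-0.2, -0.1]] [[-0.5, 0.3], [1.5, 0.0], [-0.2, -0.5], [0.5, -0.7], [-0.4, 0.6], [-0.4, 0.3], [0.5, 0.2], [0.0, 0.6], [-0.4, 0.4]]
sd [0.00014245 0.00019153 0.005791   0.00034222]
[ 0.5667 -0.0371  1.2308  0.0397 -0.3923  0.2906] 4.438343840761272
[[-0.6, 0.6], [1.2, 0.5], [-0.5, -0.5], [0.1, -0.6], [-0.3, -0.6], [0.9, -0.7], [-0.1, -0.1]] [[-0.6, 0.3], [1.5, 0.0], [-0.3, -0.5], [0.4, -0.7], [-0.4, 0.6], [-0.3, 0.3], [0.5, 0.2], [0.0, 0.6], [-0.4, 0.4]]
sd [1.02835738e-03 2.08102817e-03 6.00784050e-03 5.31486205e-04
 1.12645238e+00 2.52556535e+00]
```

```bash
python3 - <<'E'
from h import *
plan([.512,.235,.23],1.93)
E
```

```text
shift now-axes [ 1.686 -1.382 -0.012] target-axes [ 2.18  0.03 -0.01] twist -7.0
```

>>> {"fn": "apply_moves", "kwargs": {
  "targets": [
    {"translation": [0.34, -0.28, 0], "twist": 0, "hand": 1},
    {"translation": [0.34, -0.28, 0], "twist": 0, "hand": 1},
    {"translation": [0.34, -0.28, 0], "twist": 0, "hand": 1},
    {"translation": [0.34, -0.28, 0], "twist": 0, "hand": 1},
    {"translation": [0.34, -0.28, 0], "twist": 0, "hand": 1},
    {"translation": [0, 0, 0], "twist": -1, "hand": 1},
    {"translation": [0, 0, 0], "twist": -1, "hand": 1},
    {"translation": [0, 0, 0], "twist": -1, "hand": 1}
  ]
}}

```text
time: 5.0
tool_pos: [0.5092, 0.2377, 0.226]
tool_rot: [-0.0, 0.719, 0.695, -0.001]
contact_force: [0.4, -0.8, 0.9]
gripper_width: 1.0
grasp_force: 0.0
```

>>> {"fn": "apply_moves", "kwargs": {
  "targets": [
    {"translation": [0, 0, 0], "twist": -1, "hand": 1},
    {"translation": [0, 0, 0], "twist": -1, "hand": 1},
    {"translation": [0, 0, 0], "twist": -1, "hand": 1},
    {"translation": [0, 0, 0], "twist": -1, "hand": 1},
    {"translation": [0, 0, 0], "twist": 0, "hand": 1},
    {"translation": [0, 0, 0], "twist": 0, "hand": 1}
  ]
}}

```text
time: 5.6
tool_pos: [0.5097, 0.237, 0.2265]
tool_rot: [-0.0, 0.57, 0.822, -0.001]
contact_force: [0.2, -0.3, -0.1]
gripper_width: 0.998
grasp_force: 0.0
```

```bash
python3 - <<'E'
from h import *
import pickle
k=get_calibration("wrist");im=grab_frame("wrist");pickle.dump((k,im),open("P.pkl","wb"))
print(Rt()[1],yaw())
cv2.imwrite("pics/P.png",cv2.resize(im[100:460,140:540],(800,600)[:1]+(720,))[:600,:,::-1])
E
```

```text
[0.50982692 0.23696581 0.22672011] 1.928365658615343
```

View pics/P.png

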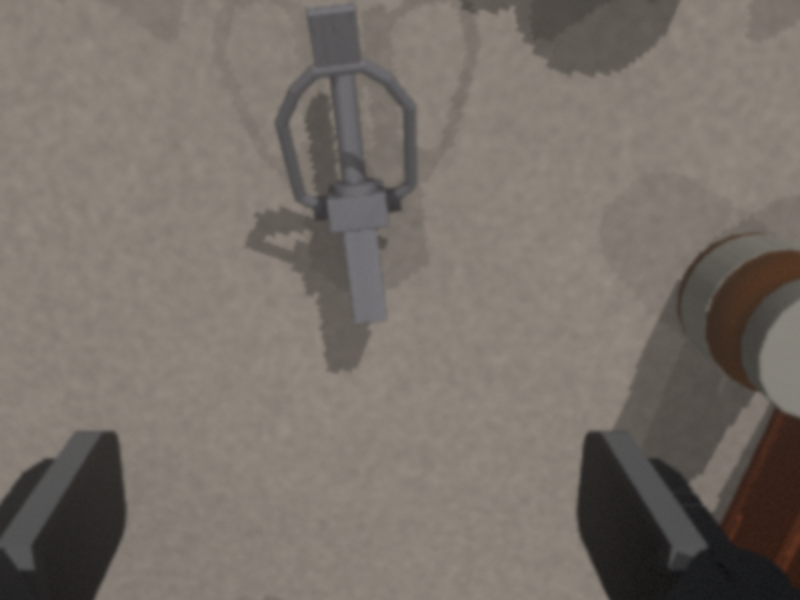

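View P shows the pin with its grip tab from (369,320) back end to (361,230) at the block. The raised ring's tab is at about (335,35), with the jar well off to the right.

```bash
python3 - <<'E'
from h import *
import pickle
k,_=pickle.load(open("P.pkl","rb"))
f=lambda l:np.array(l,float)/2+[140,100]
t=at_z("w",f([[352,322],[386,319],[344,232],[378,228]]),.036,k);print(np.round(t,4))
b=(t[0]+t[1])/2;fr=(t[2]+t[3])/2;d=fr-b;print("len",np.linalg.norm(d),"width",np.linalg.norm(t[1]-t[0]),np.linalg.norm(t[2]-t[3]),"yaw",np.arctan2(d[1],d[0]))
# ring tab end corners/ bar; search over angle & yaw & origin
from scipy.optimize import least_squares
obs=f([[352,322],[386,319],[307,12],[355,5],[313,69],[362,66],[277,124],[416,107]])
def W(q):
    a=q[3];g=lambda r,y:[-9+r*np.cos(a),y,26+r*np.sin(a)]
    P=np.array([[-58,7,36],[-58,-7,36],g(94,8),g(94,-8),g(72,8),g(72,-8)])/1000
    c,s=np.cos(q[2]),np.sin(q[2]);return np.c_[q[0]+c*P[:,0]-s*P[:,1],q[1]+s*P[:,0]+c*P[:,1],P[:,2]]
r=lambda q:(px("w",W(q),k)-obs[:6]).ravel()
q=least_squares(r,[.5,.27,1.96,.5],x_scale=[.01,.01,.1,.1]);print(np.round(q.x,4),q.cost,np.round(q.fun.reshape(-1,2),1).tolist())
x,y,w,a=q.x;g=np.array([x-.04*np.cos(w),y-.04*np.sin(w),.028])
print("grip",g);plan([g[0],g[1],.07],w)
E
```

```text
[[0.5231 0.2034 0.036 ]
 [0.5359 0.2096 0.036 ]
 [0.5066 0.2384 0.036 ]
 [0.5188 0.2448 0.036 ]]
len 0.03889172198218252 width 0.014253096787255833 0.013794228225372816 yaw 2.0174055444687977
[0.5033 0.258  2.0407 0.677 ] 3.991064226885218 [[0.1, 0.5], [-0.2, 0.2], [-0.7, 0.8], [0.5, 1.2], [0.7, -0.7], [-0.3, -2.0]]
grip [0.52139592 0.2222872  0.028     ]
shift now-axes [-0.178  0.059  1.567] target-axes [-0.183  0.037  1.567] twist -1.12
```

>>> {"fn": "apply_moves", "kwargs": {
  "targets": [
    {"translation": [-0.18, 0.06, 0.3], "twist": -1, "hand": 1},
    {"translation": [0, 0, 0.4], "twist": 0, "hand": 1},
    {"translation": [0, 0, 0.4], "twist": 0, "hand": 1},
    {"translation": [0, 0, 0.4], "twist": 0, "hand": 1},
    {"translation": [0, 0, 0], "twist": 0, "hand": 1},
    {"translation": [0, 0, 0], "twist": 0, "hand": 1}
  ]
}}

```text
time: 6.25
tool_pos: [0.5218, 0.2221, 0.0772]
tool_rot: [-0.001, 0.528, 0.849, -0.001]
contact_force: [0.6, 0.4, 0.5]
gripper_width: 1.002
grasp_force: 0.0
```

```bash
python3 - <<'E'
from h import *
print(Rt()[1],yaw());plan([.5216,.2225,.027],2.028)
E
```

```text
[0.52175506 0.22208819 0.07721969] 2.0292251243961243
shift now-axes [0.004 0.001 0.502] target-axes [0.004 0.    0.502] twist 0.01
```

>>> {"fn": "apply_moves", "kwargs": {
  "targets": [
    {"translation": [0, 0, 0.2], "twist": 0, "hand": 1},
    {"translation": [0, 0, 0.2], "twist": 0, "hand": 1},
    {"translation": [0, 0, 0.1], "twist": 0, "hand": 1},
    {"translation": [0, 0, 0], "twist": 0, "hand": 0.5},
    {"translation": [0, 0, 0], "twist": 0, "hand": 0.3},
    {"translation": [0, 0, 0], "twist": 0, "hand": 0.2},
    {"translation": [0, 0, 0], "twist": 0, "hand": 0},
    {"translation": [0, 0, 0], "twist": 0, "hand": 0}
  ]
}}

```text
time: 7.05
tool_pos: [0.5224, 0.2221, 0.0283]
tool_rot: [0.0, 0.528, 0.849, 0.0]
contact_force: [-4.5, -1.3, 9.8]
gripper_width: 0.155
grasp_force: 59.5
```

>>> {"fn": "apply_moves", "kwargs": {
  "targets": [
    {"translation": [0, 0, 0], "twist": 0, "hand": 0},
    {"translation": [0, 0, 0], "twist": 0, "hand": 0},
    {"translation": [0, 0, 0], "twist": 0, "hand": 0},
    {"translation": [0, 0, 0], "twist": 0, "hand": 0},
    {"translation": [0, 0, 0], "twist": 0, "hand": 0},
    {"translation": [0, 0, 0], "twist": 0, "hand": 0}
  ]
}}

```text
time: 7.65
tool_pos: [0.5227, 0.2222, 0.0283]
tool_rot: [0.0, 0.528, 0.849, 0.0]
contact_force: [-1.7, -0.3, 5.7]
gripper_width: 0.155
grasp_force: 59.6
```

```bash
python3 - <<'E'
from h import *
s=state();print(Rt()[1],yaw(),s["gripper_width"]*85,s["grasp_force"])
E
```

```text
[0.52265265 0.22219848 0.0282963 ] 2.0298169324958355 13.161079993488897 59.62688684463501
```

>>> {"fn": "apply_moves", "kwargs": {
  "targets": [
    {"translation": [0, 0, -0.2], "twist": 0, "hand": 0},
    {"translation": [0, 0, -0.4], "twist": 0, "hand": 0},
    {"translation": [0, 0, -0.4], "twist": 0, "hand": 0},
    {"translation": [0, 0, -0.4], "twist": 0, "hand": 0},
    {"translation": [0, 0, -0.4], "twist": 0, "hand": 0},
    {"translation": [0, 0, -0.4], "twist": 0, "hand": 0},
    {"translation": [0, 0, 0], "twist": 1, "hand": 0},
    {"translation": [0, 0, 0], "twist": 1, "hand": 0}
  ]
}}

```text
time: 8.45
tool_pos: [0.5224, 0.2222, 0.2485]
tool_rot: [0.001, 0.611, 0.791, 0.001]
contact_force: [-0.1, -1.1, -3.3]
gripper_width: 0.152
grasp_force: 59.0
```

>>> {"fn": "apply_moves", "kwargs": {
  "targets": [
    {"translation": [0, 0, 0], "twist": 1, "hand": 0},
    {"translation": [0, 0, 0], "twist": 1, "hand": 0},
    {"translation": [0, 0, 0], "twist": 1, "hand": 0},
    {"translation": [0, 0, 0], "twist": 1, "hand": 0},
    {"translation": [0, 0, 0], "twist": 1, "hand": 0},
    {"translation": [0, 0, 0], "twist": 1, "hand": 0},
    {"translation": [0, 0, 0], "twist": 0, "hand": 0},
    {"translation": [0, 0, 0], "twist": 0, "hand": 0}
  ]
}}

```text
time: 9.25
tool_pos: [0.5216, 0.222, 0.2463]
tool_rot: [-0.0, 0.816, 0.578, -0.001]
contact_force: [0.5, 0.5, -1.9]
gripper_width: 0.153
grasp_force: 59.0
```

```bash
python3 - <<'E'
from h import *
import pickle
k=get_calibration("wrist");im=grab_frame("wrist");pickle.dump((k,im),open("G.pkl","wb"))
print(Rt()[1],yaw(),state()["contact_force"])
plan([.5231,-.1596,.22],1.231)
cv2.imwrite("pics/G.png",cv2.resize(im[150:450,120:520],(800,600))[...,::-1])
E
```

```text
[0.52169058 0.22198825 0.24645566] 1.2315191265320937 [ 0.10954843 -0.49478539 -3.36472794]
shift now-axes [-3.593  1.284  0.266] target-axes [-3.593  1.285  0.265] twist 0.01
```

View pics/G.png

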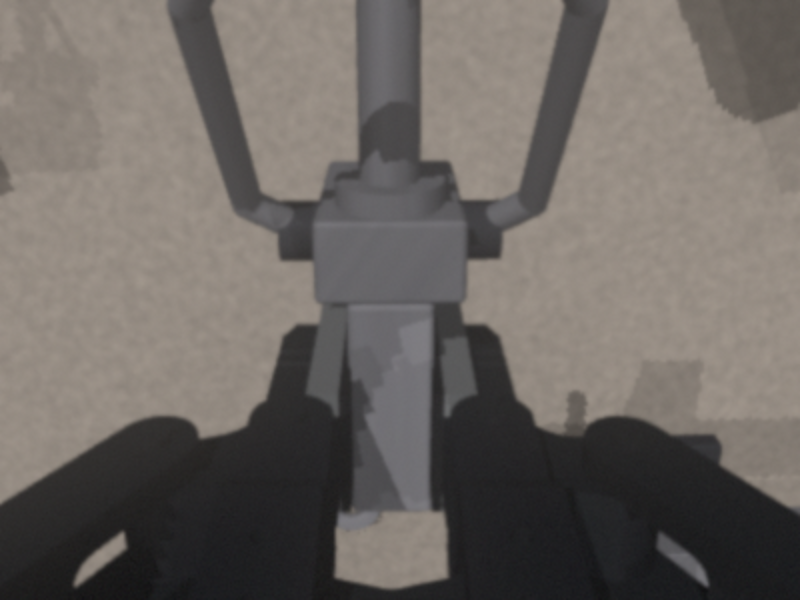

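View G shows the pin held square in the fingers: shaft at x≈388, tab at x≈391 and ring still raised. Next I'll carry it to the -x mouth of the hole.

>>> {"fn": "apply_moves", "kwargs": {
  "targets": [
    {"translation": [-0.4, 0.14, 0], "twist": 0, "hand": 0},
    {"translation": [-0.4, 0.14, 0], "twist": 0, "hand": 0},
    {"translation": [-0.4, 0.14, 0], "twist": 0, "hand": 0},
    {"translation": [-0.4, 0.14, 0], "twist": 0, "hand": 0},
    {"translation": [-0.4, 0.14, 0], "twist": 0, "hand": 0},
    {"translation": [-0.4, 0.14, 0], "twist": 0, "hand": 0},
    {"translation": [-0.4, 0.14, 0], "twist": 0, "hand": 0},
    {"translation": [-0.4, 0.14, 0], "twist": 0, "hand": 0}
  ]
}}

```text
time: 10.1
tool_pos: [0.5203, -0.1186, 0.2473]
tool_rot: [0.0, 0.816, 0.577, 0.0]
contact_force: [0.7, 0.3, -2.4]
gripper_width: 0.152
grasp_force: 58.9
```

>>> {"fn": "apply_moves", "kwargs": {
  "targets": [
    {"translation": [-0.39, 0.16, 0.2], "twist": 0, "hand": 0},
    {"translation": [0, 0, 0.4], "twist": 0, "hand": 0},
    {"translation": [0, 0, 0.4], "twist": 0, "hand": 0},
    {"translation": [0, 0, 0.2], "twist": 0, "hand": 0},
    {"translation": [0, 0, 0], "twist": 0, "hand": 0},
    {"translation": [0, 0, 0], "twist": 0, "hand": 0},
    {"translation": [0, 0, 0], "twist": 0, "hand": 0}
  ]
}}

```text
time: 10.8
tool_pos: [0.5241, -0.1596, 0.1297]
tool_rot: [0.002, 0.817, 0.577, 0.001]
contact_force: [-0.2, 0.4, -3.5]
gripper_width: 0.157
grasp_force: 58.8
```

```bash
python3 - <<'E'
from h import *
P=[];Y=[]
for i in range(4): im=grab_frame("wrist");P.append(Rt()[1]);Y.append(yaw())
print(np.round(P,5),Y,state()["contact_force"])
M,p=Rt();plan([.5231,-.1596,.102],1.231)
# expected tip pixels
for zo in (-.0053,-.0023,):print(px("wrist",[Rt()[1]+.0997*np.array([.333,.943,0])+[0,0,zo]]))
cv2.imwrite("pics/I.png",cv2.resize(im[0:300,120:520],(800,600))[...,::-1])
E
```

```text
[[ 0.52418 -0.15955  0.12989]
 [ 0.52404 -0.15952  0.12972]
 [ 0.52383 -0.15945  0.12943]
 [ 0.52356 -0.15932  0.12899]] [np.float64(1.2303821356902729), np.float64(1.2302842338639586), np.float64(1.2302409957688498), np.float64(1.230185587127073)] [ 0.62495403  0.14657326 -2.76670583]
shift now-axes [-0.004 -0.004  0.27 ] target-axes [-0.004 -0.003  0.27 ] twist -0.01
[[312.38828149  39.90800217]]
[[312.33996839  37.87204337]]
```

View pics/I.png

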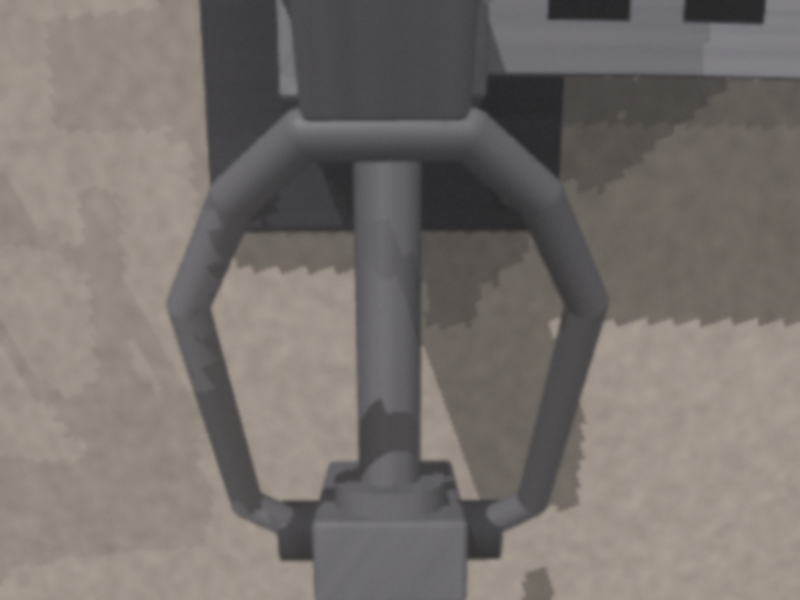

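Image I shows the pin shaft pointing at the post, with the ring's tab hiding the tip and the plate edges at x≈207 and 561. I'll check the lateral alignment against the model numerically.

```bash
python3 - <<'E'
from h import *
k=get_calibration("wrist");im=grab_frame("wrist");s=Rt()[1]
c,sn=np.cos(1.231),np.sin(1.231)
F=lambda P:np.array([[.5663+c*x/1e3-sn*y/1e3,-.0373+sn*x/1e3+c*y/1e3,z/1e3] for x,y,z in P])
P=[[-50,50,12],[-50,-50,12],[-22,23,60],[-22,-23,60],[-22,23,12],[-22,-23,12],[-15,16,60],[-15,-16,60],[-50,0,12]]
for a,b in zip(P,px("wrist",F(P),k)):print(a,np.round((b-[120,0])*2,1))
import pickle;pickle.dump((k,im),open("I.pkl","wb"))
g=im.mean(2);
for r in (85,95,105):
    print(r,[int(v) for v in g[r,215:240]],[int(v) for v in g[r,385:415]])
E
```

```text
[-50, 50, 12] [211.9 233.2]
[-50, -50, 12] [559.3 232.5]
[-22, 23, 60] [279.9  98.9]
[-22, -23, 60] [488.9  98.5]
[-22, 23, 12] [302.6 128.1]
[-22, -23, 12] [468.  127.8]
[-15, 16, 60] [310.9  64.2]
[-15, -16, 60] [457.8  63.9]
[-50, 0, 12] [385.6 232.2]
85 [141, 140, 136, 133, 134, 134, 133, 131, 130, 117, 90, 71, 69, 71, 69, 71, 76, 86, 97, 106, 110, 109, 109, 109, 109] [95, 95, 96, 95, 97, 98, 95, 93, 89, 74, 59, 49, 45, 45, 49, 61, 75, 79, 80, 79, 77, 77, 79, 80, 79, 82, 81, 82, 83, 83]
95 [146, 145, 144, 139, 137, 136, 136, 135, 127, 110, 100, 106, 110, 109, 109, 107, 106, 106, 102, 102, 101, 97, 97, 95, 92] [81, 82, 84, 86, 88, 90, 90, 92, 92, 92, 95, 96, 95, 94, 92, 88, 85, 90, 97, 98, 100, 99, 98, 95, 92, 86, 84, 86, 88, 90]
105 [147, 147, 146, 143, 133, 120, 110, 107, 107, 108, 107, 108, 106, 102, 95, 89, 85, 83, 84, 80, 78, 75, 74, 73, 70] [61, 61, 64, 66, 68, 68, 71, 73, 74, 75, 76, 78, 79, 79, 80, 82, 80, 82, 81, 80, 83, 90, 97, 100, 99, 100, 101, 99, 99, 100]
```

>>> {"fn": "apply_moves", "kwargs": {
  "targets": [
    {"translation": [0, -0.006, 0.15], "twist": 0, "hand": 0},
    {"translation": [0, 0, 0.12], "twist": 0, "hand": 0},
    {"translation": [0, 0, 0], "twist": 0, "hand": 0},
    {"translation": [0, 0, 0], "twist": 0, "hand": 0},
    {"translation": [0, 0, 0], "twist": 0, "hand": 0}
  ]
}}

```text
time: 11.55
tool_pos: [0.5222, -0.1589, 0.1003]
tool_rot: [0.0, 0.817, 0.577, 0.0]
contact_force: [-0.6, -0.4, -2.6]
gripper_width: 0.153
grasp_force: 58.9
```

```bash
cat >> h.py <<'E'
def rel(n=4):
    "mean TCP in foot frame (mm) over n camera periods, force in foot frame"
    P=[];F=[]
    for i in range(n):
        grab_frame("wrist");s=state();P.append(s["tool_pos"]);F.append(s["contact_force"])
    p=np.mean(P,0)-[.5663,-.0373,0];f=np.mean(F,0);c,s_=np.cos(1.231),np.sin(1.231)
    N=np.array([[c,s_,0],[-s_,c,0],[0,0,1]]);print("rel mm",np.round(N@p*1e3,2),"F foot",np.round(N@f,1),"yaw",round(yaw(),4),"t",state()["time"])
E
python3 - <<'E'
from h import *
rel(8)
E
```

```text
rel mm [-129.36    0.88  100.72] F foot [ 0.  -0.1 -2.8] yaw 1.2298 t 11.95
```

>>> {"fn": "apply_moves", "kwargs": {
  "targets": [
    {"translation": [0, 0.005, -0.013], "twist": 0, "hand": 0},
    {"translation": [0.06, 0, 0], "twist": 0, "hand": 0},
    {"translation": [0.06, 0, 0], "twist": 0, "hand": 0},
    {"translation": [0, 0, 0], "twist": 0, "hand": 0},
    {"translation": [0, 0, 0], "twist": 0, "hand": 0}
  ]
}}

```text
time: 12.45
tool_pos: [0.5266, -0.1474, 0.1015]
tool_rot: [-0.0, 0.817, 0.577, -0.0]
contact_force: [0.7, -1.1, -3.6]
gripper_width: 0.156
grasp_force: 58.9
```

```bash
python3 - <<'E'
from h import *
rel(4)
E
```

```text
rel mm [-117.29    0.71  101.56] F foot [-0.2 -0.3 -3. ] yaw 1.2298 t 12.65
```

>>> {"fn": "apply_moves", "kwargs": {
  "targets": [
    {"translation": [0.015, 0, 0], "twist": 0, "hand": 0},
    {"translation": [0.015, 0, 0], "twist": 0, "hand": 0},
    {"translation": [0.01, 0, 0], "twist": 0, "hand": 0},
    {"translation": [0, 0, 0], "twist": 0, "hand": 0},
    {"translation": [0, 0, 0], "twist": 0, "hand": 0}
  ]
}}

```text
time: 13.15
tool_pos: [0.5279, -0.1439, 0.1016]
tool_rot: [0.0, 0.817, 0.577, -0.0]
contact_force: [0.5, 0.6, -1.6]
gripper_width: 0.156
grasp_force: 58.9
```

```bash
python3 - <<'E'
from h import *
rel(4)
E
```

```text
rel mm [-113.35    0.67  101.6 ] F foot [-0.   0.3 -2.9] yaw 1.2298 t 13.35
```

>>> {"fn": "apply_moves", "kwargs": {
  "targets": [
    {"translation": [0.015, 0, 0], "twist": 0, "hand": 0},
    {"translation": [0.015, 0, 0], "twist": 0, "hand": 0},
    {"translation": [0, 0, 0], "twist": 0, "hand": 0},
    {"translation": [0, 0, 0], "twist": 0, "hand": 0}
  ]
}}

```text
time: 13.75
tool_pos: [0.5291, -0.141, 0.1018]
tool_rot: [0.0, 0.817, 0.577, 0.0]
contact_force: [1.2, -0.5, -2.2]
gripper_width: 0.154
grasp_force: 58.9
```

```bash
python3 - <<'E'
from h import *
rel(4)
E
```

```text
rel mm [-110.22    0.57  101.71] F foot [-0.  -0.2 -2.4] yaw 1.2297 t 13.95
```

>>> {"fn": "apply_moves", "kwargs": {
  "targets": [
    {"translation": [0.015, 0, 0], "twist": 0, "hand": 0},
    {"translation": [0.015, 0, 0], "twist": 0, "hand": 0},
    {"translation": [0.01, 0, 0], "twist": 0, "hand": 0},
    {"translation": [0, 0, 0], "twist": 0, "hand": 0}
  ]
}}

```text
time: 14.35
tool_pos: [0.5304, -0.1373, 0.1018]
tool_rot: [0.0, 0.817, 0.577, 0.0]
contact_force: [0.6, -0.2, -1.5]
gripper_width: 0.155
grasp_force: 59.0
```

```bash
python3 - <<'E'
from h import *
rel(4)
E
```

```text
rel mm [-106.22    0.57  101.69] F foot [-0.2 -0.3 -1.6] yaw 1.2297 t 14.55
```

>>> {"fn": "apply_moves", "kwargs": {
  "targets": [
    {"translation": [0.015, 0, 0], "twist": 0, "hand": 0},
    {"translation": [0.015, 0, 0], "twist": 0, "hand": 0},
    {"translation": [0.01, 0, 0], "twist": 0, "hand": 0},
    {"translation": [0, 0, 0], "twist": 0, "hand": 0}
  ]
}}

```text
time: 14.95
tool_pos: [0.5317, -0.1335, 0.1017]
tool_rot: [0.0, 0.817, 0.577, 0.0]
contact_force: [0.3, -0.2, -2.0]
gripper_width: 0.155
grasp_force: 59.1
```

```bash
python3 - <<'E'
from h import *
rel(4)
E
```

```text
rel mm [-102.19    0.59  101.66] F foot [-0.2 -0.4 -1.2] yaw 1.2298 t 15.15
```

>>> {"fn": "apply_moves", "kwargs": {
  "targets": [
    {"translation": [0, 0, -0.004], "twist": 0, "hand": 0},
    {"translation": [0.03, 0, 0], "twist": 0, "hand": 0},
    {"translation": [0.03, 0, 0], "twist": 0, "hand": 0},
    {"translation": [0.03, 0, 0], "twist": 0, "hand": 0},
    {"translation": [0, 0, 0], "twist": 0, "hand": 0}
  ]
}}

```text
time: 15.65
tool_pos: [0.5347, -0.1245, 0.1019]
tool_rot: [-0.0, 0.817, 0.577, 0.0]
contact_force: [1.3, 0.2, -2.1]
gripper_width: 0.155
grasp_force: 59.0
```

```bash
python3 - <<'E'
from h import *
rel(4)
E
```

```text
rel mm [-93.     0.77 101.9 ] F foot [-0.1 -0.8 -2.2] yaw 1.2299 t 15.85
```

>>> {"fn": "apply_moves", "kwargs": {
  "targets": [
    {"translation": [0.03, 0, 0], "twist": 0, "hand": 0},
    {"translation": [0.03, 0, 0], "twist": 0, "hand": 0},
    {"translation": [0.03, 0, 0], "twist": 0, "hand": 0},
    {"translation": [0, 0, 0], "twist": 0, "hand": 0}
  ]
}}

```text
time: 16.25
tool_pos: [0.5377, -0.1161, 0.1019]
tool_rot: [-0.0, 0.817, 0.577, 0.0]
contact_force: [-0.5, 0.4, -3.4]
gripper_width: 0.151
grasp_force: 59.0
```

```bash
python3 - <<'E'
from h import *
rel(4)
E
```

```text
rel mm [-84.13   0.71 101.94] F foot [ 0.2  0.1 -2.6] yaw 1.2299 t 16.45
```

>>> {"fn": "apply_moves", "kwargs": {
  "targets": [
    {"translation": [0.035, 0, 0], "twist": 0, "hand": 0},
    {"translation": [0.035, 0, 0], "twist": 0, "hand": 0},
    {"translation": [0.035, 0, 0], "twist": 0, "hand": 0},
    {"translation": [0, 0, 0], "twist": 0, "hand": 0}
  ]
}}

```text
time: 16.85
tool_pos: [0.5412, -0.1062, 0.102]
tool_rot: [-0.0, 0.817, 0.577, 0.0]
contact_force: [-0.6, -0.6, -2.2]
gripper_width: 0.153
grasp_force: 59.0
```

```bash
python3 - <<'E'
from h import *
rel(4)
E
```

```text
rel mm [-73.67   0.69 101.96] F foot [-0.4 -0.4 -2.7] yaw 1.2299 t 17.05
```

>>> {"fn": "apply_moves", "kwargs": {
  "targets": [
    {"translation": [0.035, 0, 0], "twist": 0, "hand": 0},
    {"translation": [0.035, 0, 0], "twist": 0, "hand": 0},
    {"translation": [0.035, 0, 0], "twist": 0, "hand": 0},
    {"translation": [0, 0, 0], "twist": 0, "hand": 0}
  ]
}}

```text
time: 17.45
tool_pos: [0.5447, -0.0963, 0.102]
tool_rot: [-0.0, 0.817, 0.577, 0.0]
contact_force: [0.1, -0.6, -3.4]
gripper_width: 0.154
grasp_force: 58.9
```

```bash
python3 - <<'E'
from h import *
rel(4)
E
```

```text
rel mm [-63.21   0.65 101.97] F foot [-0.1  0.1 -2.9] yaw 1.2298 t 17.65
```

7.5 mm is left by my estimate, so I'll creep and watch for the shoulder's force.

>>> {"fn": "apply_moves", "kwargs": {
  "targets": [
    {"translation": [0.025, 0, 0], "twist": 0, "hand": 0},
    {"translation": [0.025, 0, 0], "twist": 0, "hand": 0},
    {"translation": [0, 0, 0], "twist": 0, "hand": 0},
    {"translation": [0, 0, 0], "twist": 0, "hand": 0}
  ]
}}

```text
time: 18.05
tool_pos: [0.5463, -0.092, 0.102]
tool_rot: [-0.0, 0.817, 0.577, -0.0]
contact_force: [0.4, 0.8, -3.2]
gripper_width: 0.159
grasp_force: 58.9
```

```bash
python3 - <<'E'
from h import *
rel(4)
E
```

```text
rel mm [-58.34   0.6  102.01] F foot [ 0.4  0.3 -3.2] yaw 1.2297 t 18.25
```

>>> {"fn": "apply_moves", "kwargs": {
  "targets": [
    {"translation": [0.01, 0, 0], "twist": 0, "hand": 0},
    {"translation": [0.01, 0, 0], "twist": 0, "hand": 0},
    {"translation": [0, 0, 0], "twist": 0, "hand": 0},
    {"translation": [0, 0, 0], "twist": 0, "hand": 0}
  ]
}}

```text
time: 18.65
tool_pos: [0.547, -0.0902, 0.102]
tool_rot: [-0.0, 0.817, 0.577, -0.0]
contact_force: [0.7, -0.6, -2.3]
gripper_width: 0.154
grasp_force: 58.9
```

```bash
python3 - <<'E'
from h import *
rel(4)
E
```

```text
rel mm [-56.33   0.59 102.02] F foot [ 0.2 -0.  -3.2] yaw 1.2298 t 18.85
```

>>> {"fn": "apply_moves", "kwargs": {
  "targets": [
    {"translation": [0.008, 0, 0], "twist": 0, "hand": 0},
    {"translation": [0, 0, 0], "twist": 0, "hand": 0},
    {"translation": [0, 0, 0], "twist": 0, "hand": 0}
  ]
}}

```text
time: 19.15
tool_pos: [0.5472, -0.0894, 0.102]
tool_rot: [-0.0, 0.817, 0.577, -0.0]
contact_force: [-0.2, 0.2, -2.1]
gripper_width: 0.155
grasp_force: 58.9
```

```bash
python3 - <<'E'
from h import *
rel(4)
E
```

```text
rel mm [-55.52   0.61 101.99] F foot [-0.   0.2 -3. ] yaw 1.2298 t 19.35
```

>>> {"fn": "apply_moves", "kwargs": {
  "targets": [
    {"translation": [0.008, 0, 0], "twist": 0, "hand": 0},
    {"translation": [0, 0, 0], "twist": 0, "hand": 0},
    {"translation": [0, 0, 0], "twist": 0, "hand": 0}
  ]
}}

```text
time: 19.65
tool_pos: [0.5475, -0.0887, 0.102]
tool_rot: [0.0, 0.817, 0.577, -0.0]
contact_force: [-0.6, -0.3, -3.0]
gripper_width: 0.153
grasp_force: 58.9
```

```bash
python3 - <<'E'
from h import *
rel(4)
E
```

```text
rel mm [-54.73   0.59 102.02] F foot [-0.3  0.1 -3.2] yaw 1.2298 t 19.85
```

>>> {"fn": "apply_moves", "kwargs": {
  "targets": [
    {"translation": [0.008, 0, 0], "twist": 0, "hand": 0},
    {"translation": [0, 0, 0], "twist": 0, "hand": 0},
    {"translation": [0, 0, 0], "twist": 0, "hand": 0}
  ]
}}

```text
time: 20.15
tool_pos: [0.5475, -0.0886, 0.102]
tool_rot: [0.0, 0.817, 0.577, -0.001]
contact_force: [-2.2, -4.7, -1.6]
gripper_width: 0.153
grasp_force: 59.0
```

```bash
python3 - <<'E'
from h import *
rel(4)
E
```

```text
rel mm [-54.64   0.59 102.04] F foot [-4.8  0.9 -2.2] yaw 1.2297 t 20.35
```

>>> {"fn": "apply_moves", "kwargs": {
  "targets": [
    {"translation": [0.008, 0, 0], "twist": 0, "hand": 0},
    {"translation": [0, 0, 0], "twist": 0, "hand": 0},
    {"translation": [0, 0, 0], "twist": 0, "hand": 0}
  ]
}}

```text
time: 20.65
tool_pos: [0.5476, -0.0886, 0.1021]
tool_rot: [0.001, 0.817, 0.577, -0.001]
contact_force: [-4.6, -6.8, -1.2]
gripper_width: 0.151
grasp_force: 59.1
```

```bash
python3 - <<'E'
from h import *
rel(4)
im=grab_frame("wrist")
cv2.imwrite("pics/J.png",cv2.resize(im[60:360,120:520],(800,600))[...,::-1])
E
```

```text
rel mm [-54.6    0.58 102.09] F foot [-7.9  1.1 -1.6] yaw 1.2298 t 20.85
```

View pics/J.png

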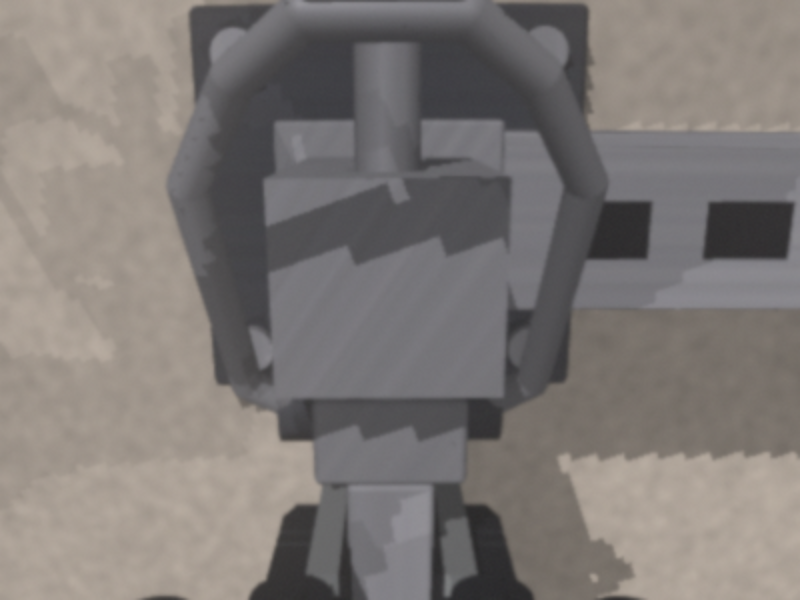

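The shoulder is home: the force has built to -8 N with no advance, and image J shows the block against the post at (390,400) and the shaft out on the far side. Now I'll relieve the push, open and rise.

>>> {"fn": "apply_moves", "kwargs": {
  "targets": [
    {"translation": [-0.012, 0, 0], "twist": 0, "hand": 0},
    {"translation": [0, 0, 0], "twist": 0, "hand": 0},
    {"translation": [0, 0, 0], "twist": 0, "hand": 0.3},
    {"translation": [0, 0, 0], "twist": 0, "hand": 0.5},
    {"translation": [0, 0, 0], "twist": 0, "hand": 0.5},
    {"translation": [0, 0, 0], "twist": 0, "hand": 0.5},
    {"translation": [0, 0, 0], "twist": 0, "hand": 0.5}
  ]
}}

```text
time: 21.6
tool_pos: [0.5479, -0.0882, 0.1022]
tool_rot: [0.0, 0.817, 0.577, 0.0]
contact_force: [0.1, 0.7, 0.0]
gripper_width: 0.499
grasp_force: 0.0
```

```bash
python3 - <<'E'
from h import *
rel(2);print(state()["gripper_width"])
E
```

```text
rel mm [-54.18   0.52 102.13] F foot [ 0.  -0.4 -0.3] yaw 1.2299 t 21.7
0.4975482235870976
```

>>> {"fn": "apply_moves", "kwargs": {
  "targets": [
    {"translation": [0, 0, -0.2], "twist": 0, "hand": 0.5},
    {"translation": [0, 0, -0.35], "twist": 0, "hand": 0.5},
    {"translation": [0, 0, -0.35], "twist": 0, "hand": 0.5},
    {"translation": [0, 0, -0.35], "twist": 0, "hand": 0.3},
    {"translation": [0, 0, 0], "twist": 0, "hand": 0},
    {"translation": [0, 0, 0], "twist": 0, "hand": 0},
    {"translation": [0, 0, 0], "twist": 0, "hand": 0}
  ]
}}

```text
time: 22.4
tool_pos: [0.5468, -0.0881, 0.2254]
tool_rot: [-0.001, 0.817, 0.577, -0.001]
contact_force: [0.3, -0.0, -0.5]
gripper_width: 0.003
grasp_force: 0.0
```

```bash
python3 - <<'E'
from h import *
rel(2);print(state()["gripper_width"])
k=get_calibration("wrist");im=grab_frame("wrist")
c,s=np.cos(1.231),np.sin(1.231)
F=lambda P:np.array([[.5663+c*x/1e3-s*y/1e3,-.0373+s*x/1e3+c*y/1e3,z/1e3] for x,y,z in P])
for a in (.6,.68,.75):print(a,np.round((px("wrist",F([[-24+94*np.cos(a),0,99.7+94*np.sin(a)],[-24+69*np.cos(a),0,99.7+69*np.sin(a)],[44,0,99.7],[-15,16,117.7],[-15,-16,117.7],[-33,0,110]]),k)-[120,100])*2).tolist())
cv2.imwrite("pics/K.png",cv2.resize(im[100:400,120:520],(800,600))[...,::-1])
E
```

```text
rel mm [-54.37   1.6  224.88] F foot [-0.1  0.6 -0.6] yaw 1.2297 t 22.5
-0.001870107156452448
0.6 [[395.0, -102.0], [395.0, -3.0], [395.0, -36.0], [340.0, 176.0], [450.0, 176.0], [395.0, 230.0]]
0.68 [[395.0, -85.0], [395.0, 11.0], [395.0, -36.0], [340.0, 176.0], [450.0, 176.0], [395.0, 230.0]]
0.75 [[395.0, -67.0], [395.0, 24.0], [395.0, -36.0], [340.0, 176.0], [450.0, 176.0], [395.0, 230.0]]
```

View pics/K.png

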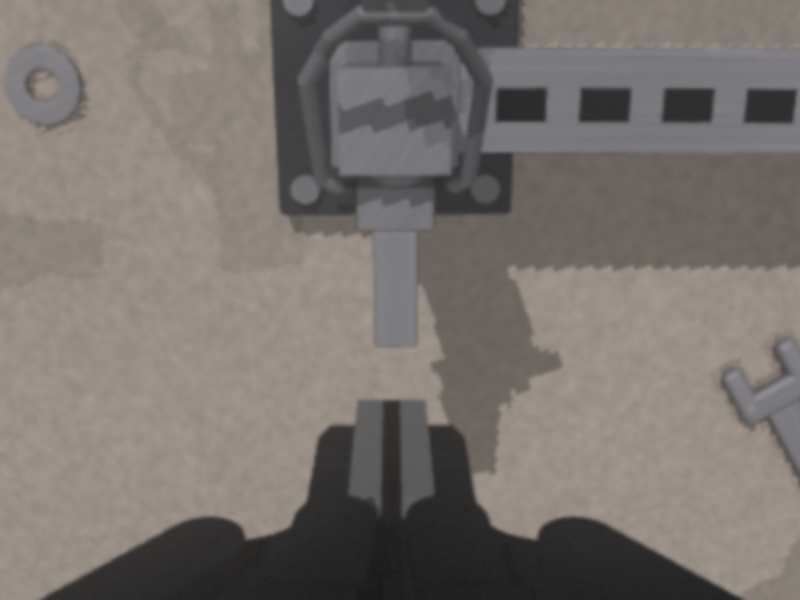

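Image K shows the pin home with its head against the post at (395,205), the ring still open with its bar at row 15, and the fingers shut and clear. Next I'll move over the ring tab.

>>> {"fn": "apply_moves", "kwargs": {
  "targets": [
    {"translation": [0.33, 0.01, 0], "twist": 0, "hand": 0},
    {"translation": [0.33, 0, 0], "twist": 0, "hand": 0},
    {"translation": [0.31, 0, 0], "twist": 0, "hand": 0},
    {"translation": [0, 0, 0.15], "twist": 0, "hand": 0},
    {"translation": [0, 0, 0.15], "twist": 0, "hand": 0},
    {"translation": [0, 0, 0], "twist": 0, "hand": 0},
    {"translation": [0, 0, 0], "twist": 0, "hand": 0}
  ]
}}

```text
time: 23.25
tool_pos: [0.5801, 0.0019, 0.1954]
tool_rot: [-0.001, 0.817, 0.576, -0.001]
contact_force: [-0.0, 0.5, 0.5]
gripper_width: -0.001
grasp_force: 0.0
```

```bash
python3 - <<'E'
from h import *
rel(4)
E
```

```text
rel mm [ 41.95  -0.82 197.29] F foot [-0.1 -0.1 -0.2] yaw 1.2289 t 23.45
```

>>> {"fn": "apply_moves", "kwargs": {
  "targets": [
    {"translation": [0.02, -0.01, 0.06], "twist": 0, "hand": 0},
    {"translation": [0.01, 0, 0.06], "twist": 0, "hand": 0},
    {"translation": [0.02, 0, 0.04], "twist": 0, "hand": 0},
    {"translation": [0.02, 0, 0.04], "twist": 0, "hand": 0},
    {"translation": [0.02, 0, 0.04], "twist": 0, "hand": 0},
    {"translation": [0.02, 0, 0.04], "twist": 0, "hand": 0},
    {"translation": [0, 0, 0], "twist": 0, "hand": 0}
  ]
}}

```text
time: 24.15
tool_pos: [0.5834, 0.0138, 0.1681]
tool_rot: [-0.0, 0.817, 0.577, -0.001]
contact_force: [0.7, 0.2, 1.0]
gripper_width: -0.004
grasp_force: 0.2
```

```bash
python3 - <<'E'
from h import *
rel(4)
E
```

```text
rel mm [ 53.53   0.62 168.67] F foot [ 0.3 -0.4 -0. ] yaw 1.2297 t 24.35
```

>>> {"fn": "apply_moves", "kwargs": {
  "targets": [
    {"translation": [0.015, 0, 0.05], "twist": 0, "hand": 0},
    {"translation": [0.015, 0, 0.05], "twist": 0, "hand": 0},
    {"translation": [0.015, 0, 0.05], "twist": 0, "hand": 0},
    {"translation": [0.01, 0, 0.05], "twist": 0, "hand": 0},
    {"translation": [0.01, 0, 0.05], "twist": 0, "hand": 0},
    {"translation": [0.01, 0, 0.05], "twist": 0, "hand": 0},
    {"translation": [0, 0, 0], "twist": 0, "hand": 0}
  ]
}}

```text
time: 25.05
tool_pos: [0.5856, 0.0206, 0.1377]
tool_rot: [-0.001, 0.817, 0.577, -0.001]
contact_force: [-0.2, -0.2, -0.5]
gripper_width: -0.002
grasp_force: 0.0
```

```bash
python3 - <<'E'
from h import *
rel(4)
im=grab_frame("wrist")
cv2.imwrite("pics/L.png",cv2.resize(im[180:480,120:520],(800,600))[...,::-1])
E
```

```text
rel mm [ 61.03   0.62 138.7 ] F foot [-0.2 -0.4 -0.1] yaw 1.2298 t 25.25
```

View pics/L.png

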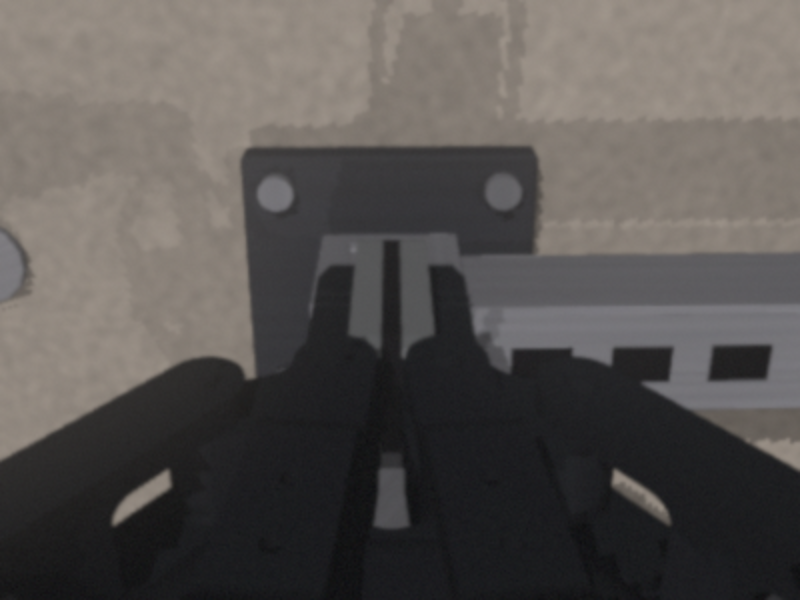

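Image L shows the fingers over the plate and sleeve, with the ring tab hidden beneath them. From here I go by force.

>>> {"fn": "apply_moves", "kwargs": {
  "targets": [
    {"translation": [0, 0, 0.03], "twist": 0, "hand": 0},
    {"translation": [0, 0, 0.03], "twist": 0, "hand": 0},
    {"translation": [0, 0, 0.03], "twist": 0, "hand": 0},
    {"translation": [0, 0, 0], "twist": 0, "hand": 0}
  ]
}}

```text
time: 25.7
tool_pos: [0.5863, 0.0208, 0.1298]
tool_rot: [-0.0, 0.817, 0.577, 0.0]
contact_force: [0.7, 0.3, 1.2]
gripper_width: -0.003
grasp_force: 0.7
```

```bash
python3 - <<'E'
from h import *
rel(4)
E
```

```text
rel mm [ 61.27   0.4  130.07] F foot [1.1 0.1 1. ] yaw 1.2299 t 25.9
```

>>> {"fn": "apply_moves", "kwargs": {
  "targets": [
    {"translation": [0, 0, 0.02], "twist": 0, "hand": 0},
    {"translation": [0, 0, 0.02], "twist": 0, "hand": 0},
    {"translation": [0, 0, 0], "twist": 0, "hand": 0}
  ]
}}

```text
time: 26.2
tool_pos: [0.586, 0.0204, 0.1256]
tool_rot: [-0.0, 0.817, 0.577, -0.0]
contact_force: [0.6, -1.4, 1.2]
gripper_width: 0.003
grasp_force: 0.3
```

```bash
python3 - <<'E'
from h import *
rel(4)
E
```

```text
rel mm [ 60.8    0.85 125.41] F foot [-0.4 -0.2  0.2] yaw 1.2298 t 26.4
```

>>> {"fn": "apply_moves", "kwargs": {
  "targets": [
    {"translation": [0, 0, 0.02], "twist": 0, "hand": 0},
    {"translation": [0, 0, 0.02], "twist": 0, "hand": 0},
    {"translation": [0, 0, 0], "twist": 0, "hand": 0}
  ]
}}

```text
time: 26.7
tool_pos: [0.586, 0.0205, 0.1216]
tool_rot: [-0.0, 0.817, 0.577, -0.0]
contact_force: [-0.1, -0.1, 1.0]
gripper_width: 0.002
grasp_force: 0.4
```

```bash
python3 - <<'E'
from h import *
rel(3)
for c in ("scene","top"):
  grab_frame(c);print(c,[(np.round(r["point"],3),round(r["score"],2)) for r in recognise(c,"ring_tab")[:3]])
E
```

```text
rel mm [ 61.13   0.48 121.94] F foot [0.2 0.4 0.5] yaw 1.2298 t 26.85
scene [(array([ 0.59 , -0.014,  0.1  ]), 0.54), (array([0.567, 0.416, 0.046]), 0.53)]
top [(array([0.344, 0.392, 0.03 ]), 0.59)]
```

>>> {"fn": "apply_moves", "kwargs": {
  "targets": [
    {"translation": [0, 0, 0.015], "twist": 0, "hand": 0},
    {"translation": [0, 0, 0.015], "twist": 0, "hand": 0},
    {"translation": [0, 0, 0], "twist": 0, "hand": 0}
  ]
}}

```text
time: 27.35
tool_pos: [0.586, 0.0205, 0.1185]
tool_rot: [-0.0, 0.817, 0.577, -0.0]
contact_force: [0.3, -0.5, 0.3]
gripper_width: 0.001
grasp_force: 0.1
```

```bash
python3 - <<'E'
from h import *
rel(3)
E
```

```text
rel mm [ 61.18   0.64 118.71] F foot [-0.2  0.7  0.4] yaw 1.2298 t 27.5
```

>>> {"fn": "apply_moves", "kwargs": {
  "targets": [
    {"translation": [0, 0, 0.015], "twist": 0, "hand": 0},
    {"translation": [0, 0, 0.01], "twist": 0, "hand": 0},
    {"translation": [0, 0, 0], "twist": 0, "hand": 0}
  ]
}}

```text
time: 27.8
tool_pos: [0.5862, 0.0206, 0.1163]
tool_rot: [-0.0, 0.817, 0.577, -0.0]
contact_force: [-1.1, 0.1, 0.8]
gripper_width: 0.001
grasp_force: 0.3
```

```bash
python3 - <<'E'
from h import *
rel(3)
E
```

```text
rel mm [ 61.17   0.46 116.49] F foot [ 0.3 -0.3  0.4] yaw 1.2298 t 27.95
```

>>> {"fn": "apply_moves", "kwargs": {
  "targets": [
    {"translation": [0, 0, 0.012], "twist": 0, "hand": 0},
    {"translation": [0, 0, 0.012], "twist": 0, "hand": 0},
    {"translation": [0, 0, 0], "twist": 0, "hand": 0}
  ]
}}

```text
time: 28.25
tool_pos: [0.5862, 0.0205, 0.1139]
tool_rot: [-0.0, 0.817, 0.577, -0.0]
contact_force: [-0.6, -0.2, 0.4]
gripper_width: 0.002
grasp_force: 0.4
```

```bash
python3 - <<'E'
from h import *
rel(4)
E
```

```text
rel mm [ 61.17   0.45 114.1 ] F foot [0.1 0.2 0.9] yaw 1.2298 t 28.45
```

>>> {"fn": "apply_moves", "kwargs": {
  "targets": [
    {"translation": [0, 0, -0.2], "twist": 0, "hand": 0},
    {"translation": [0, 0, -0.45], "twist": 0, "hand": 0},
    {"translation": [0, 0, -0.45], "twist": 0, "hand": 0},
    {"translation": [-0.45, 0, 0], "twist": 0, "hand": 0},
    {"translation": [-0.45, 0, 0], "twist": 0, "hand": 0},
    {"translation": [0, 0, 0], "twist": 0, "hand": 0},
    {"translation": [0, 0, 0], "twist": 0, "hand": 0},
    {"translation": [0, 0, 0], "twist": 0, "hand": 0}
  ]
}}

```text
time: 29.25
tool_pos: [0.5562, -0.0638, 0.2239]
tool_rot: [-0.0, 0.817, 0.577, 0.0]
contact_force: [0.2, -0.1, -0.3]
gripper_width: 0.002
grasp_force: 0.0
```

```bash
cat > chk.py <<'E'
from h import *
rel(1)
c_,s_=np.cos(1.231),np.sin(1.231)
F=lambda P:np.array([[.5663+c_*x/1e3-s_*y/1e3,-.0373+s_*x/1e3+c_*y/1e3,z/1e3] for x,y,z in P])
def tab(a,r0=72,r1=94,w=8):
    return F([[-24+r*np.cos(a),y,99.7+r*np.sin(a)] for r,y in ((r0,w),(r0,-w),(r1,-w),(r1,w))])
for c in ("wrist","top","scene"):
    k=get_calibration(c);im=grab_frame(c);cv2.imwrite(f"pics/chk_{c}.png",im[...,::-1])
    for q in ("ring_tab",):
        for g in regions_of(c,q)[:3]:
            m=g["pixels"].astype(np.uint8);v,u=np.nonzero(m)
            print(c,q,round(g["score"],2),"n",len(u),"u",u.min(),u.max(),"v",v.min(),v.max())
            for a in (.7,.5,.3,.1,0,-.1,-.15):
                z=np.zeros_like(m);p=px(c,tab(a),k);cv2.fillPoly(z,[np.round(p).astype(np.int32)],1)
                print("  a",a,"tab in mask",round((z&m).sum()/max(1,z.sum()),2),np.round(p.mean(0)))
E
python3 chk.py
```

```text
rel mm [-28.05   0.73 223.8 ] F foot [ 0.5  1.  -0.5] yaw 1.2308 t 29.3
wrist ring_tab 0.56 n 3220 u 273 358 v 85 234
  a 0.7 tab in mask 0.26 [316. 141.]
  a 0.5 tab in mask 0.68 [316. 120.]
  a 0.3 tab in mask 0.89 [316. 107.]
  a 0.1 tab in mask 0.84 [316. 102.]
  a 0 tab in mask 0.89 [316. 102.]
  a -0.1 tab in mask 0.94 [316. 104.]
  a -0.15 tab in mask 0.98 [316. 105.]
top ring_tab 0.63 n 264 u 103 146 v 310 337
  a 0.7 tab in mask 0.0 [307. 203.]
  a 0.5 tab in mask 0.0 [303. 203.]
  a 0.3 tab in mask 0.0 [300. 203.]
  a 0.1 tab in mask 0.0 [299. 204.]
  a 0 tab in mask 0.0 [299. 204.]
  a -0.1 tab in mask 0.0 [299. 205.]
  a -0.15 tab in mask 0.0 [299. 205.]
top ring_tab 0.61 n 31 u 311 326 v 222 228
  a 0.7 tab in mask 0.0 [307. 203.]
  a 0.5 tab in mask 0.0 [303. 203.]
  a 0.3 tab in mask 0.0 [300. 203.]
  a 0.1 tab in mask 0.0 [299. 204.]
  a 0 tab in mask 0.0 [299. 204.]
  a -0.1 tab in mask 0.0 [299. 205.]
  a -0.15 tab in mask 0.0 [299. 205.]
scene ring_tab 0.43 n 53 u 347 356 v 233 242
  a 0.7 tab in mask 0.0 [346. 218.]
  a 0.5 tab in mask 0.0 [349. 222.]
  a 0.3 tab in mask 0.0 [351. 226.]
  a 0.1 tab in mask 0.21 [352. 231.]
  a 0 tab in mask 0.61 [352. 234.]
  a -0.1 tab in mask 0.8 [352. 237.]
  a -0.15 tab in mask 0.56 [351. 238.]
```

```bash
cat > chk2.py <<'E'
from chk import *
k=get_calibration("wrist");im=grab_frame("wrist");m=regions_of("wrist","ring_tab")[0]["pixels"]
print("widths",[(r,int(m[r].sum()),int(np.nonzero(m[r])[0].min())) for r in range(85,150,3)])
for a in (.3,.1,0,-.05,-.1,-.15):
    p=px("wrist",np.r_[tab(a),tab(a,66.5,66.5)[:1]],k);print(a,"outer row",np.round(p[2:4,1].mean(),1),"w",np.round(p[3,0]-p[2,0],1),"inner row",np.round(p[:2,1].mean(),1),"w",np.round(p[0,0]-p[1,0],1),"bar row",round(p[4,1],1))
nose=px("wrist",F([[44,0,99.7],[44,5,99.7],[44,-5,99.7],[40,0,104.7]]),k);print("nose",np.round(nose,1).tolist())
g=cv2.cvtColor(im,cv2.COLOR_RGB2GRAY);print("col",[(r,int(g[r,306:326].mean())) for r in range(80,150,2)])
E
python3 chk2.py | sed -n '/widths/,$p'
```

```text
widths [(85, 26, 302), (88, 28, 301), (91, 27, 301), (94, 27, 301), (97, 27, 301), (100, 27, 301), (103, 27, 301), (106, 27, 301), (109, 26, 302), (112, 26, 302), (115, 26, 302), (118, 26, 302), (121, 28, 301), (124, 36, 297), (127, 42, 294), (130, 27, 291), (133, 25, 288), (136, 24, 285), (139, 21, 284), (142, 19, 282), (145, 18, 281), (148, 17, 280)]
0.3 outer row 84.9 w -31.1 inner row 126.8 w -29.4 bar row 136.6
0.1 outer row 80.6 w -28.7 inner row 121.3 w -27.7 bar row 131.0
0 outer row 81.3 w -27.6 inner row 120.6 w -26.9 bar row 130.2
-0.05 outer row 82.2 w -27.1 inner row 120.7 w -26.6 bar row 130.2
-0.1 outer row 83.6 w -26.6 inner row 121.2 w -26.2 bar row 130.4
-0.15 outer row 85.2 w -26.1 inner row 121.9 w -25.8 bar row 131.0
nose [[315.0, 127.5], [306.7, 127.6], [323.4, 127.5], [315.0, 134.7]]
col [(80, 131), (82, 130), (84, 123), (86, 122), (88, 123), (90, 124), (92, 127), (94, 131), (96, 133), (98, 133), (100, 133), (102, 133), (104, 132), (106, 132), (108, 132), (110, 131), (112, 131), (114, 130), (116, 127), (118, 120), (120, 115), (122, 101), (124, 120), (126, 108), (128, 92), (130, 95), (132, 99), (134, 96), (136, 96), (138, 95), (140, 95), (142, 95), (144, 95), (146, 95), (148, 94)]
```

The wrist and scene measurements agree. The tab spans rows 84 to 122 at 26–27 px wide, which fits a ring angle of about -0.1 to -0.15, i.e. locked. Its position along the pin fits the pin being home. The arm is clear, so I'm handing in.

```bash
python3 -c "
from plant import *
print(job_done())"
```

```text
the job is handed in; nothing more can be done
None
```

I put the linchpin through the post until its shoulder was home, pressed the ring down to a measured -0.1 to -0.15 rad (locked), and let go with the arm clear. The job is handed in; `job_done()` returned no verdict, and I never felt the 5 to 8 N snap, so the lock rests on the camera measurements alone.

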